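Tension a scroll saw blade by clicks and set the hold-down foot

ROBOT

A 7-joint arm with a two-finger parallel gripper is mounted at the origin on the work surface. World frame = base frame: x ahead of the robot, y to its left, z up, the work surface at z = 0. Lengths are in m, angles in rad, forces in N, time in s.
With the tool pointing down it reaches from about 0.4 to 0.875 m from the base axis. Payload 19.3 kg.
Tool frame: the origin (TCP) lies midway between the tips of the shut fingers; the grasp point (between the pads) lies 19 mm behind it (tcp_to_grasp is the z of the grasp point in the tool frame, in m); z points along the fingers, y is the line along which they close (so a half turn about z gives the same grasp; the last joint's range is limited). The gripper opens to 85 mm and grips with 20 to 120 N. Pads are 22 mm wide; open, the fingers measure 114 mm over their backs; the gripper's body (76 mm by 85 mm) begins 54 mm behind the grasp point. The pads swing forward as they close: fully open they stand 13 mm farther back than shut.
Start: joints at [1.12, 0.521, -0.036, 1.599, 0.021, 1.021, -0.113], TCP at [0.232, -0.58, 0.231] pointing down, gripper open.
Joint ranges: [-2.91, 2.91], [-0.3, 2.13], [-1.5, 1.42], [0.17, 2.43], [-1.26, 4.41], [0.16, 1.93], [-2.52, 2.52]. Speed limits (rad/s): [1.89, 1.89, 2.39, 2.39, 3.01, 3.01, 3.01].

INTERFACE

Orientations are given as [roll, pitch, yaw] about the fixed x, y, z axes, in that order (R = Rz(yaw) Ry(pitch) Rx(roll)).
In Python, from workcell import * gives the robot as it stands.
- The arm moves only by the tool send_rows, never from a script. Its argument "increments" is a list of rows, each a list of 3 entries, a list of its own where there are three numbers: the shift along the tool's x, y, z in mm, then the turn, a rotation vector about the tool's x, y, z in degrees, then the gripper's target within -1 to 1 (fully open at 1, half-way at 0, shut at -1). In form: [[[x, y, z], [wx, wy, wz], grip], ...]. A call has 1 to 10 rows; each row is the pose to reach, as a shift and turn from the pose commanded when the call began, along the tool's axes at that moment; what a row does not reach only later rows make up. A row lasts 1/10 s, in which the tool goes at most 50 mm and 8.59 degrees, less where a joint would pass 70% of its speed; a pose out of reach is approached as far as the arm can. A call with a gripper value outside its range is refused whole. The fingers move at their own pace and stop on an object; "newtons" is the grip in N (left out, the last holds). Time passes only in rows, so rows that repeat a pose let the fingers close. It gives the time, the measured TCP pose, the force, the opening and the grip force at its end, in the units of the state.
- observe(): the state, without advancing time (a new reading comes with each control period).
- grab_frame(name): name is "scene" or "top"; returns the picture (420x560x3 uint8, blue, green, red); there is no depth.
- camera_params(name): a dict with "fovy" (degrees; the focal length in pixels is half the picture's height over the tangent of half this angle, whatever the lens; pixels are square), "cx", "cy" (the principal point, pixels), "extrinsics" (4x4, takes a point from world to camera coordinates). Camera axes: x right, y down, z forward; pixel columns grow to the right and rows downward; lengths in m; the calibration is good to about 2 mm. A picture is of the moment at which its call begins. camera_params takes no time and is no camera call.
- job_done(): hands the job in; it is judged then, once.
The state is a dict: "clock": time; "qpos": joint angles; "qd": joint speeds; "joint_efforts": joint torques, N m; "position": TCP position; "tool_rot": TCP orientation; "force": force on the tool from outside, world axes, zero at the start; "moment": the same for the moment, N m; "grip_width": finger opening in m; "finger_force": force on a finger pad.
Only numpy, scipy, OpenCV 4.12 (cv2) and the standard library are available. Lean on these libraries where they do the work, as an engineer would, in place of code of your own. Each camera call takes 0.05 s, during which the arm holds its last target. There are 200 camera calls.

TASK

A fresh blade has been threaded through the plank on the scroll saw and clamped, but the red thumb lever on top of the saw's arm is still in one of its first three notches. Tension the blade with light pushes on the lever, one click at a time, letting go after each click so that it settles, until it rests in the fifth notch after the released one (which is marked red). Then gently push the hold-down foot down by its black knob until it rests on the plank, and leave everything else where it is.

Things in the scene. Friction and masses are not known exactly. Their poses are not given: they have to be found in the camera images.
- saw: blue bench scroll saw, 580 mm long, fixed. Origin: on the bench below the blade; x runs along the arm from blade to rear column, z up. Work table top 125 mm up (x -130..270, y -125..125 mm). Upper arm 44 mm wide, top 265 mm up, on it the lever's flat index plate (top 269 mm up, x 34..126, y -22..22 mm); on the front half only lever, hub and knob stand higher
- lever_pivot (a point): the lever's upright turning axis, at x 50, y 0, z 269.5 mm of the saw, axes as the saw's; a round steel hub, 26 mm wide and 14 mm high, stands on it. The hub has seven notches 0.11 rad apart: notch 0 (released, against a stop), then 1 to 6, then a stop. Ticks on the plate behind the tab mark them, the red one is notch 0
- lever_tab (a point): middle of the lever's red upright thumb tab: 10 mm along the lever, 12 mm across, 28 mm high (272 to 300 mm above the bench), 55 mm from the pivot towards the saw's rear. At rest in notch n the lever is at (n - 3) x 0.11 rad from the saw's x axis: tab at y -17.8 mm in notch 0, 0 in notch 3, +12.0 in notch 5. Tensioning moves it to the saw's +y, 6 mm a notch
- lever: the thumb lever, origin on its axis, turned 0 in notch 0. It is a leaf spring, about 0.55 N/mm at the tab: pushed, the tab gives 6 to 22 mm while the hub stays put, until at 4 to 12 N (hidden, varies) the hub snaps on one notch and the push drops by 2 to 4 N. Let go, the tab settles in the hub's new notch. Pushing on trips another notch about 6 mm later; the other way it clicks back
- foot: the hold-down: upright steel rod in the arm's nose with a black knob on top and a fork-shaped foot below; origin on the rod's axis (x -35, y 0 mm of the saw) at the height of the sole. It slides straight down up to 55 mm, held by friction of about 3 N, and stays where it is left
- knob_top (a point): middle of the top face of the hold-down's black knob, 22 mm in diameter, 14 mm high, on the rod's axis; 297 to 315 mm above the bench at the start. Push it straight down from above
- foot_sole (a point): underside of the hold-down foot, middle of its two 46 x 8 mm tines that straddle the blade; 135 mm below the knob's top, 19 to 37 mm above the plank at the start
- plank: pine plank 90 x 280 x 18 mm lying loose on the saw's table under the foot, with a pencilled shape. Origin: underside, at the hole for the blade; its upper face is 18 mm above it (143 mm above the bench). Not to be shifted
- peg_doll: turned wooden peg doll, 28 mm in diameter, 61 mm high, standing on the saw's table beside the arm, to be left alone. Origin: centre of its underside
- stain_can: tin of wood stain, 70 mm in diameter, 85 mm high, on the bench beyond the saw's nose, to be left alone. Origin: centre of its underside
- sanding_block: cork sanding block 110 x 60 x 37 mm on the bench beyond the saw's nose, to be left alone. Origin: centre of its underside

How it is judged:
By the outcome, as a careful person would: the job done as asked, in the order asked, and still so for the second after the job is handed in, with the robot touching nothing.
It also fails if it takes over 72 s, if anything falls off the work surface, if the arm or the gripper's body presses on something with over 40 N, if the wrist force passes 120 N, or if a joint passes its speed limit or range.

## Working session

There is one attempt and no reset: what is moved stays moved. The work goes in short steps, Python scripts to look and compute and a tool call to move; the robot and the scene stay as the last step left them, time stands still between calls to the robot, and variables do not carry over. Pictures are saved under pics/ and viewed, at most 10 in all, crops included, and the job is handed in when it is done.

Besides the shell and the picture viewer there is one more tool, called by a JSON object that holds its "method" and its "body", one argument or row to a line. send_rows: Moves the arm, as the interface text tells. Its arguments: {"type":"object","properties":{"increments":{"type":"array"},"newtons":{"type":"number"}},"required":["increments"]}

```bash
mkdir -p pics; python3 - <<'E'
from workcell import *
import cv2,numpy as np
for n in("scene","top"):
    cv2.imwrite(f"pics/{n}0.png",grab_frame(n)); p=camera_params(n); print(n,p["fovy"],p["cx"],p["cy"],np.round(p["extrinsics"],4).tolist(),[k for k in p])
s=observe();print(s)
E
```

```text
scene 48.78554177066383 282.0639105094022 207.31384873107754 [[0.1453, 0.9891, -0.0228, -0.2201], [0.5145, -0.0952, -0.8522, -0.0969], [-0.8451, 0.1121, -0.5227, 1.4345], [0.0, 0.0, 0.0, 1.0]] ['fovy', 'cx', 'cy', 'extrinsics']
top 46.3154991295552 276.8020706087502 202.67646701753617 [[0.0067, -1.0, 0.0033, 0.1695], [-0.9854, -0.0072, -0.1703, 0.5699], [0.1704, -0.0021, -0.9854, 1.0813], [0.0, 0.0, 0.0, 1.0]] ['fovy', 'cx', 'cy', 'extrinsics']
{'clock': 0.1, 'qpos': array([ 1.11980044,  0.52192991, -0.03631197,  1.59993246,  0.02118966,
        1.02109029, -0.1127951 ]), 'qd': array([ 1.85105901e-04,  3.20001151e-04,  1.09057823e-03, -7.88338660e-04,
       -1.85220317e-05,  1.80157645e-03, -1.73793644e-03]), 'joint_efforts': array([ 2.91866731e-03, -9.28503871e+01,  1.98407605e+00, -3.70543206e+01,
        1.81951403e-02,  5.35030762e-03,  1.36110730e-04]), 'position': array([ 0.23214368, -0.579977  ,  0.23080536]), 'tool_rot': array([-3.14061946e+00,  6.62604473e-05,  3.80770696e-01]), 'force': array([-1.0005102 , -0.42072182, -0.12482092]), 'moment': array([ 0.00147785, -0.01231418,  0.00414525]), 'finger_force': 0.0, 'grip_width': 0.08534018853243025}
```

View pics/scene0.png

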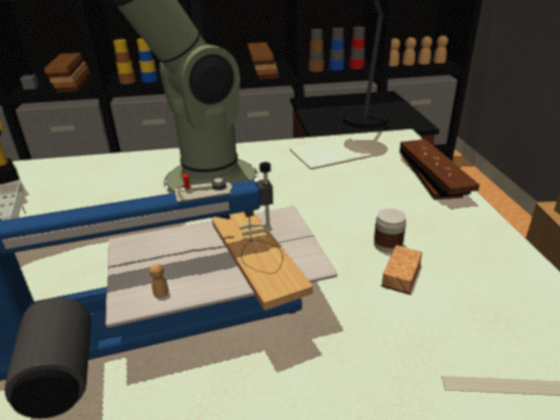

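View pics/top0.png

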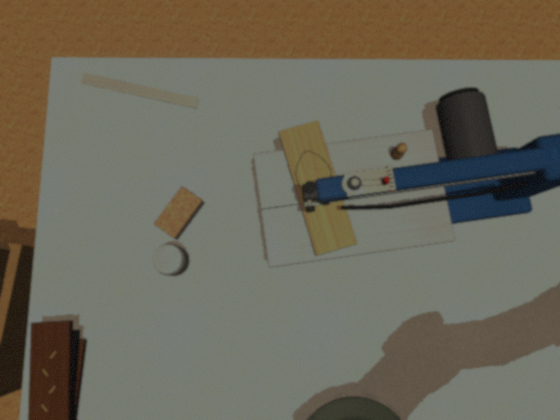

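The scene view shows the saw with the red tab near (186,181), hub (218,184) and black knob (265,167). The top view has the hub near (354,183), tab (386,181) and knob (310,190). I'll enlarge both.

```bash
python3 - <<'E'
import cv2,numpy as np
t=cv2.imread("pics/top0.png");s=cv2.imread("pics/scene0.png")
cv2.imwrite("pics/topc.png",cv2.resize(t[150:220,295:405],None,fx=7,fy=7,interpolation=cv2.INTER_CUBIC))
cv2.imwrite("pics/scenec.png",cv2.resize(s[155:245,160:290],None,fx=6,fy=6,interpolation=cv2.INTER_CUBIC))
E
```

```text
(no output)
```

View pics/topc.png

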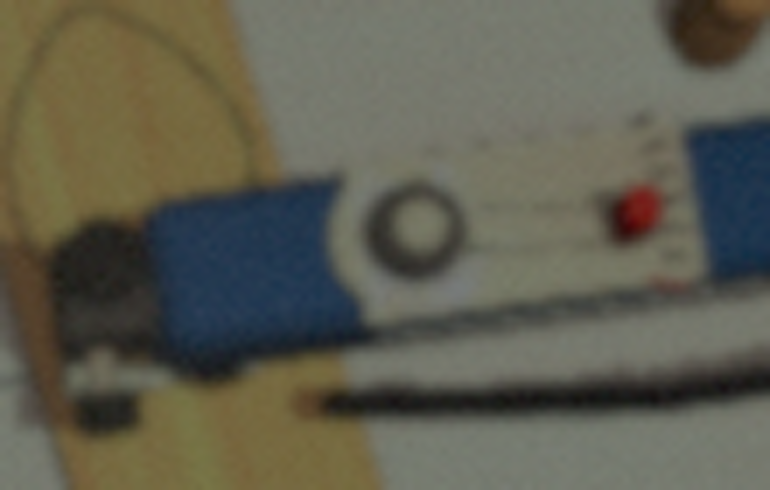

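View pics/scenec.png

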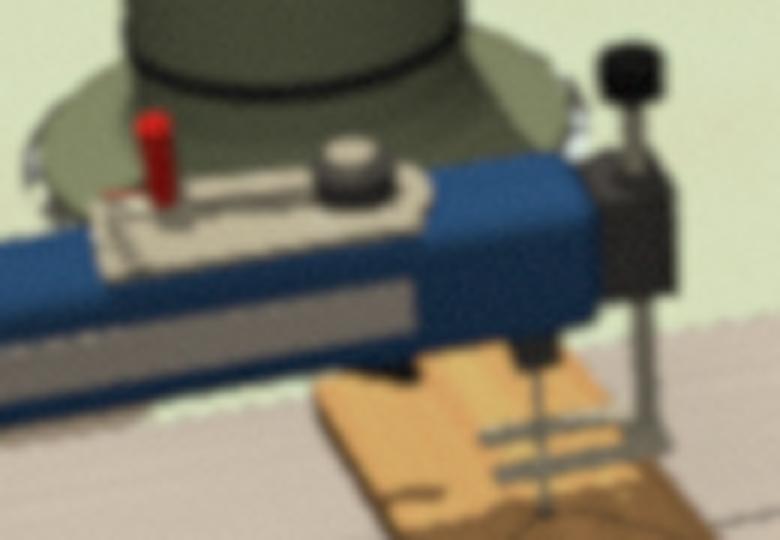

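Top crop: hub top centre is at about (355.7,182.1) in full-picture pixels, tab top (386.4,179.3), and the plate's rear corners (393.3,168) and (396.4,190). Scene crop: hub top (218.7,180), tab top (185.5,175), knob top (265.3,163.7). I'll fit the saw pose to these, with lens distortion as a free term.

```bash
cat >h.py <<'E'
from workcell import *
import numpy as np
from scipy.optimize import least_squares
def proj(n,P,k=0):
    c=camera_params(n);E=np.array(c["extrinsics"]);q=E[:3,:3]@P+E[:3,3];u=q[:2]/q[2];f=210/np.tan(np.radians(c["fovy"]/2))
    return f*u*(1+k*(u@u))+[c["cx"],c["cy"]]
def s2w(p,S):
    c,s=np.cos(p[2]),np.sin(p[2]);S=np.array(S)/1000
    return np.array([p[0]+c*S[0]-s*S[1],p[1]+s*S[0]+c*S[1],S[2]])
E
python3 - <<'E'
from h import *
ob=[("top",(50,0,283.5),(355.7,182.1)),("top",(126,22,269),(393.3,167.9)),("top",(126,-22,269),(396.4,189.7)),
("top",(-130,125,125),(255,153)),("top",(-130,-125,125),(268,266)),("top",(270,-125,125),(454,241)),("top",(270,125,125),(432,130)),
("scene",(50,0,283.5),(218.7,180)),("scene",(126,22,269),(177.2,201.3)),("scene",(-130,125,125),(334,274)),("scene",(-130,-125,125),(292,209)),("scene",(270,125,125),(107,314))]
tt=[("top",(386.4,179.3)),("scene",(185.5,175))]
def tab(a):return (50+55*np.cos(a),55*np.sin(a),300)
def r(p,full=False):
    K={"top":p[3],"scene":p[4]}
    e=[proj(n,s2w(p,S),K[n])-u for n,S,u in ob]
    e+=[proj(n,s2w(p,tab(p[5])),K[n])-u for n,u in tt]
    e+=[proj("scene",s2w(p,(-35,0,p[6]*1000)),K["scene"])-np.array((265.3,163.7))]
    return np.array(e) if full else np.ravel(e)
f=least_squares(r,[.45,.1,-1.57,0,0,0,.306],loss="soft_l1");p=f.x
print(p,"notch",p[5]/.11+3);print(np.round(r(p,True),1).tolist())
for a in((50,0,269.5),tab(p[5]),(-35,0,p[6]*1000)):print(s2w(p,a))
print("proj knob top",proj("top",s2w(p,(-35,0,p[6]*1000)),p[3]))
for n in range(7):print(n,proj("top",s2w(p,tab((n-3)*.11)),p[3]).round(1),proj("scene",s2w(p,tab((n-3)*.11)),p[4]).round(1))
E
```

```text
[ 0.56147172  0.07914375 -1.43729212 -0.07941672 -0.19707528 -0.09841947
  0.30044544] notch 2.1052775844834994
[[-0.0, -0.4], [-1.0, -0.8], [-0.1, 0.2], [-1.2, -1.3], [-0.1, 0.1], [-0.5, 0.7], [0.6, 0.3], [-2.0, -0.6], [-1.4, -1.8], [1.5, -0.8], [2.3, -4.1], [2.4, 3.6], [1.0, -0.3], [-1.3, -0.5], [-2.1, 0.0]]
[0.56812712 0.02958868 0.2695    ]
[ 0.57005638 -0.02537748  0.3       ]
[0.55681294 0.11383231 0.30044544]
proj knob top [310.49273763 185.52070473]
0 [387.1 185.9] [185.1 171.1]
1 [387.4 182.6] [184.5 172.7]
2 [387.4 179.4] [184.2 174.3]
3 [387.  176.1] [184.4 175.9]
4 [386.3 172.9] [184.9 177.4]
5 [385.2 169.8] [185.8 178.8]
6 [383.8 166.8] [187.2 180.2]
```

Fit: saw yaw is -82.3° and the lever is in notch 2, so three clicks are needed. The tool's x can be lined up with saw +y by yawing to 0.134. I'll go up, across, then down beside the tab.

{"method": "send_rows", "body": {
  "increments": [
    [[0,0,-170],[0,0,0],-1],
    [[0,0,-170],[0,0,0],-1],
    [[0,0,-170],[0,0,0],-1],
    [[0,0,-170],[0,0,0],-1],
    [[0,0,-170],[0,0,0],-1]
  ],
  "newtons": 30
}}

```text
clock: 0.6
position: [0.2326, -0.5809, 0.4044]
tool_rot: [3.137, -0.0, 0.381]
force: [-0.3, -0.5, 0.2]
grip_width: 0.0121
finger_force: 0.0
```

{"method": "send_rows", "body": {
  "increments": [
    [[478,-398,0],[0,0,14.2],-1],
    [[478,-398,0],[0,0,14.2],-1],
    [[478,-398,0],[0,0,14.2],-1],
    [[478,-398,0],[0,0,14.2],-1],
    [[478,-398,0],[0,0,14.2],-1],
    [[478,-398,0],[0,0,14.2],-1],
    [[478,-398,0],[0,0,14.2],-1],
    [[478,-398,0],[0,0,14.2],-1],
    [[478,-398,0],[0,0,14.2],-1],
    [[478,-398,0],[0,0,14.2],-1]
  ]
}}

```text
clock: 1.6
position: [0.4698, -0.1393, 0.4004]
tool_rot: [-3.141, 0.001, 0.133]
force: [1.9, -1.2, 0.7]
grip_width: -0.0003
finger_force: 0.0
```

{"method": "send_rows", "body": {
  "increments": [
    [[60,-80,0],[0,0,0],-1],
    [[60,-80,0],[0,0,0],-1],
    [[60,-80,0],[0,0,0],-1],
    [[60,-80,0],[0,0,0],-1],
    [[60,-80,0],[0,0,0],-1]
  ]
}}

```text
clock: 2.1
position: [0.518, -0.055, 0.4005]
tool_rot: [3.142, 0.001, 0.132]
force: [0.1, -1.7, 0.4]
grip_width: 0.0001
finger_force: 0.0
```

{"method": "send_rows", "body": {
  "increments": [
    [[13,-20,0],[0,0,0],-1],
    [[13,-20,60],[0,0,0],-1],
    [[13,-20,90],[0,0,0],-1],
    [[13,-20,110],[0,0,0],-1],
    [[13,-20,119],[0,0,0],-1],
    [[13,-20,119],[0,0,0],-1],
    [[13,-20,119],[0,0,0],-1]
  ]
}}

```text
clock: 2.8
position: [0.5291, -0.033, 0.2834]
tool_rot: [3.141, -0.001, 0.132]
force: [0.2, -0.5, 0.2]
grip_width: -0.0001
finger_force: 0.0
```

```bash
cat >>h.py <<'E'
def red(g):
    g=g[150:215,170:205].astype(float);w=np.clip(g[:,:,2]-g[:,:,:2].max(2)-50,0,None)
    y,x=np.mgrid[150:215,170:205];return (w*x).sum()/w.sum(),(w*y).sum()/w.sum(),w.sum()
E
python3 - <<'E'
from h import *
import cv2
print(red(cv2.imread("pics/scene0.png")))
g=grab_frame("scene");print(red(g));t=grab_frame("top")
a=cv2.resize(g[130:250,150:290],None,fx=4,fy=4,interpolation=cv2.INTER_CUBIC)
b=cv2.resize(t[140:220,300:420],None,fx=2,fy=2)
b=cv2.copyMakeBorder(b,0,480-160,0,0,cv2.BORDER_CONSTANT)
cv2.imwrite("pics/c2.png",np.hstack([a,b]))
for i in range(4):
    s=observe();print(s["position"],s["force"])
E
```

```text
(np.float64(185.5176044751563), np.float64(178.7854557420204), np.float64(3039.0))
(np.float64(185.7822829440282), np.float64(180.52446011458792), np.float64(2269.0))
[ 0.52920912 -0.03273429  0.28352453] [-0.14808273  0.26380807 -0.20116944]
[ 0.52920912 -0.03273429  0.28352453] [-0.14808273  0.26380807 -0.20116944]
[ 0.52920912 -0.03273429  0.28352453] [-0.14808273  0.26380807 -0.20116944]
[ 0.52920912 -0.03273429  0.28352453] [-0.14808273  0.26380807 -0.20116944]
```

View pics/c2.png

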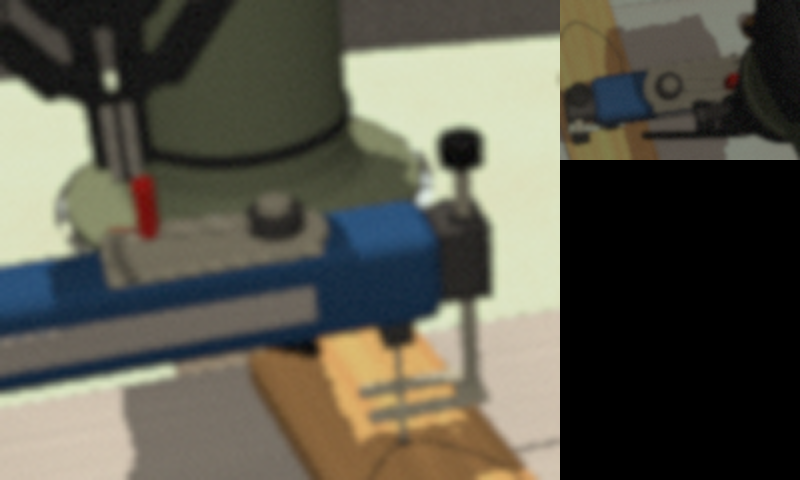

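The fingers stand behind the tab, slightly to the rear (about 181 vs 186 px, part of it perspective). Next, approach the tab with a 3 mm shift forward.

{"method": "send_rows", "body": {
  "increments": [
    [[8,-3,0],[0,0,0],-1],
    [[15,-3,0],[0,0,0],-1],
    [[18,-3,0],[0,0,0],-1],
    [[18,-3,0],[0,0,0],-1],
    [[18,-3,0],[0,0,0],-1]
  ]
}}

```text
clock: 3.4
position: [0.5461, -0.0271, 0.2822]
tool_rot: [-3.141, 0.0, 0.133]
force: [0.8, -0.3, 0.2]
grip_width: -0.0
finger_force: 0.0
```

{"method": "send_rows", "body": {
  "increments": [
    [[1,0,0],[0,0,0],-1],
    [[2,0,0],[0,0,0],-1],
    [[3,0,0],[0,0,0],-1],
    [[3,0,0],[0,0,0],-1]
  ]
}}

```text
clock: 3.8
position: [0.5492, -0.0268, 0.2823]
tool_rot: [-3.142, -0.0, 0.133]
force: [-0.5, -0.5, -0.4]
grip_width: 0.0003
finger_force: 0.0
```

{"method": "send_rows", "body": {
  "increments": [
    [[1,0,0],[0,0,0],-1],
    [[2,0,0],[0,0,0],-1],
    [[3,0,0],[0,0,0],-1],
    [[3,0,0],[0,0,0],-1]
  ]
}}

```text
clock: 4.2
position: [0.5522, -0.0264, 0.2823]
tool_rot: [-3.142, 0.0, 0.133]
force: [0.4, 0.6, -0.4]
grip_width: 0.0004
finger_force: 0.0
```

{"method": "send_rows", "body": {
  "increments": [
    [[1,0,0],[0,0,0],-1],
    [[2,0,0],[0,0,0],-1],
    [[3,0,0],[0,0,0],-1],
    [[3,0,0],[0,0,0],-1]
  ]
}}

```text
clock: 4.6
position: [0.5551, -0.0261, 0.2822]
tool_rot: [3.142, 0.0, 0.133]
force: [-0.9, -1.3, 0.9]
grip_width: -0.0002
finger_force: 0.7
```

{"method": "send_rows", "body": {
  "increments": [
    [[1,0,0],[0,0,0],-1],
    [[2,0,0],[0,0,0],-1],
    [[2,0,0],[0,0,0],-1]
  ]
}}

```text
clock: 4.9
position: [0.5571, -0.0258, 0.2822]
tool_rot: [3.142, 0.0, 0.133]
force: [-1.9, -2.4, 0.3]
grip_width: -0.0003
finger_force: 1.2
```

{"method": "send_rows", "body": {
  "increments": [
    [[1,0,0],[0,0,0],-1],
    [[2,0,0],[0,0,0],-1],
    [[2,0,0],[0,0,0],-1]
  ]
}}

```text
clock: 5.2
position: [0.559, -0.0256, 0.2823]
tool_rot: [3.141, 0.0, 0.133]
force: [-3.9, -3.9, 1.2]
grip_width: 0.0001
finger_force: 1.9
```

The force has a large sideways part (about 3.3 N toward the rear), so contact is likely on a finger corner. Looking before going on.

```bash
python3 - <<'E'
from h import *
import cv2
g=grab_frame("scene");t=grab_frame("top")
a=cv2.resize(g[145:220,160:235],None,fx=7,fy=7,interpolation=cv2.INTER_CUBIC)
b=cv2.resize(t[155:200,345:400],None,fx=5,fy=5,interpolation=cv2.INTER_CUBIC)
b=cv2.copyMakeBorder(b,0,525-225,0,0,cv2.BORDER_CONSTANT)
cv2.imwrite("pics/c3.png",cv2.convertScaleAbs(np.hstack([a,b]),alpha=1.4))
s=observe();print(s["force"],s["moment"])
E
```

```text
[-4.06798348 -4.54897264  0.6329588 ] [-0.74560223  0.63915832 -0.01316877]
```

View pics/c3.png

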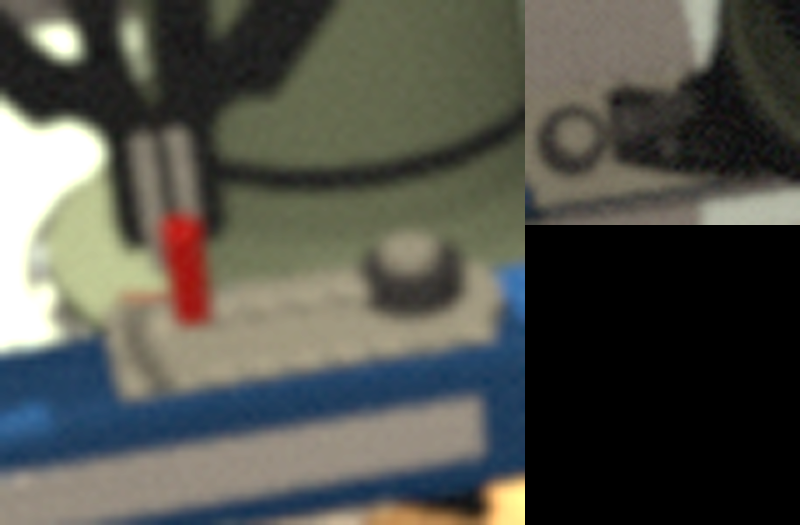

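The tab (187 px in the crop) sits off the middle of the shut fingers (170 px), about 6 mm toward the hub. I'll back off, centre, and push again.

{"method": "send_rows", "body": {
  "increments": [
    [[-12,0,0],[0,0,0],-1],
    [[-12,-6,0],[0,0,0],-1],
    [[-12,-6,0],[0,0,0],-1],
    [[-12,-6,0],[0,0,0],-1]
  ]
}}

```text
clock: 5.7
position: [0.5465, -0.0207, 0.2825]
tool_rot: [-3.141, -0.001, 0.134]
force: [0.5, -0.4, 0.6]
grip_width: 0.0001
finger_force: 0.0
```

{"method": "send_rows", "body": {
  "increments": [
    [[2,0,0],[0,0,0],-1],
    [[4,0,0],[0,0,0],-1],
    [[6,0,0],[0,0,0],-1],
    [[6,0,0],[0,0,0],-1]
  ]
}}

```text
clock: 6.1
position: [0.5525, -0.0203, 0.2822]
tool_rot: [-3.141, 0.0, 0.133]
force: [-0.0, 0.4, 0.9]
grip_width: -0.0002
finger_force: 0.2
```

{"method": "send_rows", "body": {
  "increments": [
    [[1,0,0],[0,0,0],-1],
    [[2,0,0],[0,0,0],-1],
    [[3,0,0],[0,0,0],-1],
    [[3,0,0],[0,0,0],-1]
  ]
}}

```text
clock: 6.5
position: [0.5553, -0.02, 0.2822]
tool_rot: [3.141, 0.0, 0.133]
force: [-1.7, -1.4, 0.8]
grip_width: 0.0001
finger_force: 0.9
```

{"method": "send_rows", "body": {
  "increments": [
    [[1,0,0],[0,0,0],-1],
    [[2,0,0],[0,0,0],-1],
    [[3,0,0],[0,0,0],-1],
    [[3,0,0],[0,0,0],-1]
  ]
}}

```text
clock: 6.9
position: [0.5582, -0.0197, 0.2822]
tool_rot: [3.141, 0.0, 0.133]
force: [-4.0, -3.1, 0.7]
grip_width: 0.0
finger_force: 1.9
```

{"method": "send_rows", "body": {
  "increments": [
    [[1,0,0],[0,0,0],-1],
    [[2,0,0],[0,0,0],-1],
    [[2,0,0],[0,0,0],-1]
  ]
}}

```text
clock: 7.2
position: [0.5601, -0.0195, 0.2822]
tool_rot: [3.141, 0.001, 0.133]
force: [-4.6, -4.7, 1.4]
grip_width: -0.0
finger_force: 2.4
```

{"method": "send_rows", "body": {
  "increments": [
    [[1,0,0],[0,0,0],-1],
    [[2,0,0],[0,0,0],-1],
    [[2,0,0],[0,0,0],-1]
  ]
}}

```text
clock: 7.5
position: [0.562, -0.0194, 0.2822]
tool_rot: [3.141, 0.001, 0.133]
force: [-4.7, -4.8, 1.9]
grip_width: 0.0001
finger_force: 3.0
```

{"method": "send_rows", "body": {
  "increments": [
    [[1,0,0],[0,0,0],-1],
    [[2,0,0],[0,0,0],-1],
    [[2,0,0],[0,0,0],-1]
  ]
}}

```text
clock: 7.8
position: [0.5638, -0.0192, 0.2821]
tool_rot: [3.141, 0.001, 0.133]
force: [-6.5, -5.0, 1.4]
grip_width: -0.0001
finger_force: 3.5
```

{"method": "send_rows", "body": {
  "increments": [
    [[1,0,0],[0,0,0],-1],
    [[2,0,0],[0,0,0],-1],
    [[2,0,0],[0,0,0],-1]
  ]
}}

```text
clock: 8.1
position: [0.5656, -0.0189, 0.2821]
tool_rot: [3.141, 0.001, 0.133]
force: [-6.4, -5.7, 2.2]
grip_width: 0.0001
finger_force: 4.0
```

{"method": "send_rows", "body": {
  "increments": [
    [[1,0,0],[0,0,0],-1],
    [[2,0,0],[0,0,0],-1],
    [[2,0,0],[0,0,0],-1]
  ]
}}

```text
clock: 8.4
position: [0.5675, -0.0185, 0.2821]
tool_rot: [3.141, 0.002, 0.133]
force: [-7.9, -4.6, 2.7]
grip_width: -0.0002
finger_force: 4.5
```

{"method": "send_rows", "body": {
  "increments": [
    [[1,0,0],[0,0,0],-1],
    [[2,0,0],[0,0,0],-1],
    [[2,0,0],[0,0,0],-1]
  ]
}}

```text
clock: 8.7
position: [0.5693, -0.0182, 0.282]
tool_rot: [3.141, 0.002, 0.133]
force: [-9.4, -3.2, 3.3]
grip_width: -0.0001
finger_force: 4.9
```

{"method": "send_rows", "body": {
  "increments": [
    [[1,0,0],[0,0,0],-1],
    [[2,0,0],[0,0,0],-1],
    [[2,0,0],[0,0,0],-1]
  ]
}}

```text
clock: 9.0
position: [0.5712, -0.0177, 0.282]
tool_rot: [-3.142, 0.002, 0.133]
force: [-8.6, -3.0, 2.4]
grip_width: -0.0001
finger_force: 4.9
```

{"method": "send_rows", "body": {
  "increments": [
    [[1,0,0],[0,0,0],-1],
    [[2,0,0],[0,0,0],-1],
    [[2,0,0],[0,0,0],-1]
  ]
}}

```text
clock: 9.3
position: [0.5733, -0.0172, 0.282]
tool_rot: [-3.141, 0.002, 0.133]
force: [-9.2, -2.4, 1.6]
grip_width: 0.0002
finger_force: 4.6
```

```bash
cat >f.py <<'E'
from h import *
F=[]
for i in range(6):
    g=grab_frame("scene");s=observe();F.append(np.r_[s["force"],s["moment"],s["finger_force"]])
print(np.mean(F,0).round(2),s["position"].round(4),np.round(red(g),2),s["clock"])
E
python3 f.py
```

```text
[-8.85 -1.79  1.65 -0.31  1.92 -0.02  4.56] [ 0.5732 -0.0171  0.282 ] [ 188.56  186.27 2708.  ] 9.6
```

The force fell below its trend line (9.0 N against about 11 expected), so it may have clicked. Letting go to check the rest position.

{"method": "send_rows", "body": {
  "increments": [
    [[-15,0,0],[0,0,0],-1],
    [[-26,0,0],[0,0,0],-1],
    [[-37,0,0],[0,0,0],-1],
    [[-37,0,0],[0,0,0],-1],
    [[-37,0,0],[0,0,0],-1]
  ]
}}

```text
clock: 10.1
position: [0.5377, -0.0222, 0.2827]
tool_rot: [3.142, -0.001, 0.133]
force: [0.8, -0.6, -0.2]
grip_width: -0.0003
finger_force: 0.0
```

```bash
cat >>f.py <<'E'
import cv2,sys
cv2.imwrite("pics/last.png",g)
t=grab_frame("top").astype(float)[150:200,370:400]
w=np.clip(t[:,:,2]-t[:,:,:2].max(2)-30,0,None);y,x=np.mgrid[150:200,370:400]
print("top",(w*x).sum()/w.sum(),(w*y).sum()/w.sum(),w.sum())
E
python3 f.py; python3 - <<'E'
import cv2,numpy as np
a=cv2.imread("pics/top0.png").astype(float)
t=a[150:200,370:400];w=np.clip(t[:,:,2]-t[:,:,:2].max(2)-30,0,None);y,x=np.mgrid[150:200,370:400]
print("top0",(w*x).sum()/w.sum(),(w*y).sum()/w.sum(),w.sum())
E
```

```text
[0.15 0.02 0.25 0.01 0.01 0.01 0.  ] [ 0.5376 -0.0222  0.2822] [ 186.09  182.3  2294.  ] 10.4
top nan nan 0.0
top0 386.06392294220666 179.45359019264447 1142.0f.py:10: RuntimeWarning: invalid value encountered in scalar divide
  print("top",(w*x).sum()/w.sum(),(w*y).sum()/w.sum(),w.sum())
```

The centroid moved +1.8 px, one notch (about 1.6 px), so the lever is now in notch 3. Second click next.

{"method": "send_rows", "body": {
  "increments": [
    [[8,0,0],[0,0,0],-1],
    [[16,0,0],[0,0,0],-1],
    [[20,0,0],[0,0,0],-1],
    [[20,0,0],[0,0,0],-1]
  ]
}}

```text
clock: 10.85
position: [0.5578, -0.0194, 0.282]
tool_rot: [-3.141, 0.0, 0.133]
force: [0.6, -1.1, 0.0]
grip_width: 0.0006
finger_force: 0.0
```

{"method": "send_rows", "body": {
  "increments": [
    [[1,0,0],[0,0,0],-1],
    [[2,0,0],[0,0,0],-1],
    [[3,0,0],[0,0,0],-1],
    [[3,0,0],[0,0,0],-1]
  ]
}}

```text
clock: 11.25
position: [0.5601, -0.0193, 0.2823]
tool_rot: [3.142, 0.0, 0.133]
force: [-1.4, 0.1, -1.0]
grip_width: -0.0001
finger_force: 0.7
```

{"method": "send_rows", "body": {
  "increments": [
    [[1,0,0],[0,0,0],-1],
    [[2,0,0],[0,0,0],-1],
    [[2,0,0],[0,0,0],-1],
    [[2,0,0],[0,0,0],-1]
  ]
}}

```text
clock: 11.65
position: [0.5622, -0.0191, 0.2823]
tool_rot: [3.142, 0.0, 0.133]
force: [-2.7, -1.3, -0.4]
grip_width: 0.0005
finger_force: 1.3
```

{"method": "send_rows", "body": {
  "increments": [
    [[1,0,0],[0,0,0],-1],
    [[2,0,0],[0,0,0],-1],
    [[2,0,0],[0,0,0],-1]
  ]
}}

```text
clock: 11.95
position: [0.5642, -0.0188, 0.2823]
tool_rot: [3.142, 0.0, 0.133]
force: [-3.7, -2.3, -0.1]
grip_width: 0.0003
finger_force: 2.8
```

{"method": "send_rows", "body": {
  "increments": [
    [[1,0,0],[0,0,0],-1],
    [[2,0,0],[0,0,0],-1],
    [[2,0,0],[0,0,0],-1]
  ]
}}

```text
clock: 12.25
position: [0.5662, -0.0184, 0.2822]
tool_rot: [-3.142, 0.0, 0.133]
force: [-4.7, -1.8, -0.5]
grip_width: -0.0001
finger_force: 3.3
```

{"method": "send_rows", "body": {
  "increments": [
    [[1,0,0],[0,0,0],-1],
    [[2,0,0],[0,0,0],-1],
    [[2,0,0],[0,0,0],-1]
  ]
}}

```text
clock: 12.55
position: [0.568, -0.0181, 0.2822]
tool_rot: [-3.141, 0.001, 0.133]
force: [-5.5, -1.1, 0.3]
grip_width: -0.0003
finger_force: 3.8
```

{"method": "send_rows", "body": {
  "increments": [
    [[1,0,0],[0,0,0],-1],
    [[2,0,0],[0,0,0],-1],
    [[2,0,0],[0,0,0],-1]
  ]
}}

```text
clock: 12.85
position: [0.5698, -0.0177, 0.2821]
tool_rot: [-3.141, 0.001, 0.133]
force: [-7.1, 0.2, -0.1]
grip_width: 0.0002
finger_force: 4.3
```

{"method": "send_rows", "body": {
  "increments": [
    [[1,0,0],[0,0,0],-1],
    [[2,0,0],[0,0,0],-1],
    [[2,0,0],[0,0,0],-1]
  ]
}}

```text
clock: 13.15
position: [0.5716, -0.0173, 0.2821]
tool_rot: [-3.141, 0.001, 0.133]
force: [-8.0, 0.4, 0.0]
grip_width: -0.0002
finger_force: 4.9
```

{"method": "send_rows", "body": {
  "increments": [
    [[1,0,0],[0,0,0],-1],
    [[2,0,0],[0,0,0],-1],
    [[2,0,0],[0,0,0],-1]
  ]
}}

```text
clock: 13.45
position: [0.5733, -0.0168, 0.282]
tool_rot: [-3.141, 0.002, 0.133]
force: [-10.3, 2.1, 0.4]
grip_width: -0.0002
finger_force: 5.5
```

{"method": "send_rows", "body": {
  "increments": [
    [[1,0,0],[0,0,0],-1],
    [[2,0,0],[0,0,0],-1],
    [[2,0,0],[0,0,0],-1]
  ]
}}

```text
clock: 13.75
position: [0.5751, -0.0163, 0.2819]
tool_rot: [-3.14, 0.002, 0.134]
force: [-11.3, 2.2, 1.0]
grip_width: 0.0002
finger_force: 6.2
```

{"method": "send_rows", "body": {
  "increments": [
    [[1,0,0],[0,0,0],-1],
    [[2,0,0],[0,0,0],-1],
    [[2,0,0],[0,0,0],-1]
  ]
}}

```text
clock: 14.05
position: [0.5768, -0.0157, 0.2818]
tool_rot: [-3.14, 0.003, 0.134]
force: [-13.2, 4.3, 1.6]
grip_width: 0.0
finger_force: 6.7
```

{"method": "send_rows", "body": {
  "increments": [
    [[1,0,0],[0,0,0],-1],
    [[2,0,0],[0,0,0],-1],
    [[2,0,0],[0,0,0],-1]
  ]
}}

```text
clock: 14.35
position: [0.5788, -0.015, 0.2818]
tool_rot: [-3.14, 0.003, 0.134]
force: [-13.6, 5.9, 0.5]
grip_width: 0.0002
finger_force: 7.2
```

```bash
python3 f.py 2>/dev/null|head -1
```

```text
[-13.03   6.08   0.07   1.29   2.78   0.09   7.24] [ 0.5788 -0.015   0.2818] [ 190.23  187.54 2859.  ] 14.65
```

Resolved along the tab's arc, the push dropped from 9.9 to 8.6 N where 10.8 was expected. It probably clicked; letting go to check.

{"method": "send_rows", "body": {
  "increments": [
    [[-15,0,0],[0,0,0],-1],
    [[-30,0,0],[0,0,0],-1],
    [[-43,0,0],[0,0,0],-1],
    [[-43,0,0],[0,0,0],-1],
    [[-43,0,0],[0,0,0],-1]
  ]
}}

```text
clock: 15.2
position: [0.5382, -0.0221, 0.2827]
tool_rot: [-3.142, -0.002, 0.133]
force: [-0.0, 0.3, 0.3]
grip_width: -0.0001
finger_force: 0.0
```

```bash
python3 f.py 2>/dev/null|head -1
```

```text
[ 0.32 -0.35  0.01 -0.    0.01  0.    0.  ] [ 0.5377 -0.0221  0.2821] [ 186.73  183.81 2451.  ] 15.5
```

+1.5 px, so notch 4. Third click: this time I'll follow the arc in y to keep friction small.

{"method": "send_rows", "body": {
  "increments": [
    [[12,0,0],[0,0,0],-1],
    [[20,0,0],[0,0,0],-1],
    [[24,0,0],[0,0,0],-1],
    [[24,0,0],[0,0,0],-1]
  ]
}}

```text
clock: 15.95
position: [0.5618, -0.0189, 0.282]
tool_rot: [-3.141, 0.0, 0.133]
force: [-1.4, -0.5, 0.0]
grip_width: -0.0006
finger_force: 0.0
```

{"method": "send_rows", "body": {
  "increments": [
    [[1,0,0],[0,0,0],-1],
    [[2,0,0],[0,0,0],-1],
    [[3,0,0],[0,0,0],-1],
    [[3,0,0],[0,0,0],-1]
  ]
}}

```text
clock: 16.35
position: [0.5641, -0.0187, 0.2823]
tool_rot: [3.142, 0.0, 0.133]
force: [-1.1, -0.6, 0.1]
grip_width: 0.0002
finger_force: 0.3
```

{"method": "send_rows", "body": {
  "increments": [
    [[1,0,0],[0,0,0],-1],
    [[2,0,0],[0,0,0],-1],
    [[3,-0.4,0],[0,0,0],-1],
    [[3,-0.4,0],[0,0,0],-1]
  ]
}}

```text
clock: 16.75
position: [0.5671, -0.0181, 0.2823]
tool_rot: [3.141, 0.0, 0.133]
force: [-2.7, -1.2, 0.7]
grip_width: 0.0004
finger_force: 1.1
```

{"method": "send_rows", "body": {
  "increments": [
    [[1,-0.2,0],[0,0,0],-1],
    [[2,-0.3,0],[0,0,0],-1],
    [[2,-0.3,0],[0,0,0],-1]
  ]
}}

```text
clock: 17.05
position: [0.5691, -0.0175, 0.2822]
tool_rot: [3.141, 0.0, 0.133]
force: [-2.5, -1.9, 0.8]
grip_width: -0.0
finger_force: 1.6
```

{"method": "send_rows", "body": {
  "increments": [
    [[1,-0.2,0],[0,0,0],-1],
    [[2,-0.4,0],[0,0,0],-1],
    [[2,-0.4,0],[0,0,0],-1]
  ]
}}

```text
clock: 17.35
position: [0.571, -0.0168, 0.2822]
tool_rot: [3.141, 0.0, 0.133]
force: [-3.9, -3.9, 1.2]
grip_width: -0.0001
finger_force: 2.1
```

{"method": "send_rows", "body": {
  "increments": [
    [[1,0,0],[0,0,0],-1],
    [[2,0,0],[0,0,0],-1],
    [[2,0,0],[0,0,0],-1]
  ]
}}

```text
clock: 17.65
position: [0.5728, -0.0163, 0.2822]
tool_rot: [-3.141, 0.001, 0.133]
force: [-5.9, -4.2, 0.6]
grip_width: 0.0002
finger_force: 2.7
```

{"method": "send_rows", "body": {
  "increments": [
    [[1,0,0],[0,0,0],-1],
    [[2,0,0],[0,0,0],-1],
    [[2,0,0],[0,0,0],-1]
  ]
}}

```text
clock: 17.95
position: [0.5746, -0.0158, 0.2821]
tool_rot: [-3.141, 0.001, 0.133]
force: [-5.3, -2.2, 1.7]
grip_width: -0.0004
finger_force: 3.4
```

{"method": "send_rows", "body": {
  "increments": [
    [[1,0,0],[0,0,0],-1],
    [[2,-0.3,0],[0,0,0],-1],
    [[2,-0.3,0],[0,0,0],-1]
  ]
}}

```text
clock: 18.25
position: [0.5763, -0.0152, 0.2821]
tool_rot: [-3.141, 0.002, 0.133]
force: [-7.9, -0.5, 1.6]
grip_width: -0.0001
finger_force: 4.0
```

{"method": "send_rows", "body": {
  "increments": [
    [[1,0,0],[0,0,0],-1],
    [[2,-0.5,0],[0,0,0],-1],
    [[2,-0.5,0],[0,0,0],-1]
  ]
}}

```text
clock: 18.55
position: [0.5781, -0.0145, 0.282]
tool_rot: [-3.141, 0.002, 0.133]
force: [-9.7, -1.3, 2.5]
grip_width: -0.0
finger_force: 4.6
```

{"method": "send_rows", "body": {
  "increments": [
    [[1,0,0],[0,0,0],-1],
    [[2,-0.5,0],[0,0,0],-1],
    [[2,-0.5,0],[0,0,0],-1]
  ]
}}

```text
clock: 18.85
position: [0.5798, -0.0137, 0.2819]
tool_rot: [-3.141, 0.002, 0.133]
force: [-11.3, -1.5, 2.1]
grip_width: -0.0002
finger_force: 5.3
```

{"method": "send_rows", "body": {
  "increments": [
    [[1,0,0],[0,0,0],-1],
    [[2,-0.5,0],[0,0,0],-1],
    [[2,-0.5,0],[0,0,0],-1]
  ]
}}

```text
clock: 19.15
position: [0.5815, -0.0129, 0.2819]
tool_rot: [-3.141, 0.003, 0.133]
force: [-11.4, -1.1, 2.1]
grip_width: 0.0
finger_force: 5.9
```

{"method": "send_rows", "body": {
  "increments": [
    [[1,0,0],[0,0,0],-1],
    [[2,-0.5,0],[0,0,0],-1],
    [[2,-0.5,0],[0,0,0],-1]
  ]
}}

```text
clock: 19.45
position: [0.5835, -0.0118, 0.2819]
tool_rot: [-3.141, 0.003, 0.134]
force: [-10.5, -0.1, 1.6]
grip_width: 0.0001
finger_force: 5.6
```

```bash
python3 f.py 2>/dev/null|head -1
```

```text
[-10.95   0.51   1.85   0.11   2.3    0.02   5.57] [ 0.5835 -0.0119  0.2819] [ 192.16  188.79 3011.  ] 19.75
```

Force and finger force fell and the step lengthened, which are the signs of a click. Letting go, then rising clear for a clean check of the notch.

{"method": "send_rows", "body": {
  "increments": [
    [[-15,2,0],[0,0,0],-1],
    [[-30,4,0],[0,0,0],-1],
    [[-43,4,0],[0,0,0],-1],
    [[-43,4,0],[0,0,0],-1],
    [[-43,4,0],[0,0,0],-1]
  ]
}}

```text
clock: 20.3
position: [0.5431, -0.0219, 0.2826]
tool_rot: [-3.141, -0.001, 0.133]
force: [-0.0, -0.2, -0.5]
grip_width: 0.0002
finger_force: 0.0
```

```bash
python3 f.py 2>/dev/null|head -1
```

```text
[ 0.26 -0.07 -0.14  0.01 -0.02 -0.02  0.  ] [ 0.5428 -0.022   0.2822] [ 187.71  185.3  2492.  ] 20.6
```

{"method": "send_rows", "body": {
  "increments": [
    [[0,0,-80],[0,0,0],-1],
    [[-60,0,-110],[0,0,0],-1],
    [[-120,0,-110],[0,0,0],-1],
    [[-130,0,-110],[0,0,0],-1],
    [[-130,0,-110],[0,0,0],-1],
    [[-130,0,-110],[0,0,0],-1]
  ]
}}

```text
clock: 21.25
position: [0.4136, -0.0396, 0.3931]
tool_rot: [3.141, -0.002, 0.132]
force: [-0.0, 0.8, -0.2]
grip_width: 0.0006
finger_force: 0.0
```

```bash
python3 f.py; python3 - <<'E'
from h import *
import cv2
t=grab_frame("top");g=grab_frame("scene");cv2.imwrite("pics/t5.png",t)
a=cv2.resize(t[150:205,300:405],None,fx=7,fy=7,interpolation=cv2.INTER_CUBIC)
cv2.imwrite("pics/t5c.png",cv2.convertScaleAbs(a,alpha=1.4))
E
```

```text
[-0.01 -0.01 -0.36  0.   -0.02 -0.01  0.  ] [ 0.4141 -0.0392  0.3917] [ 187.34  183.39 3071.  ] 21.55
top 383.81516587677726 169.93759873617694 1266.0
```

View pics/t5c.png

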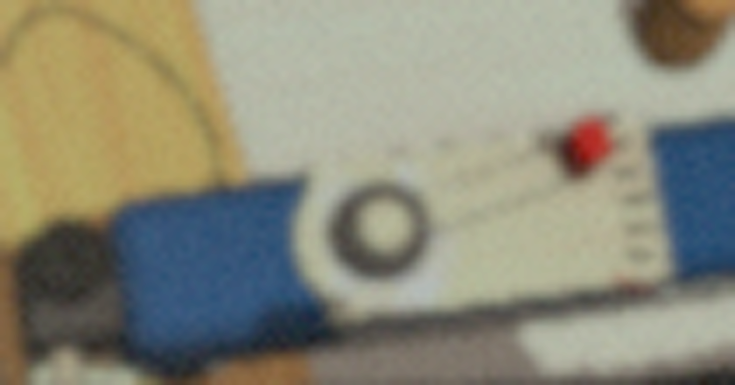

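The top view shows the tab at the fifth tick after the red one. Its centroid row is 169.9, where 169.8 was predicted for notch 5. The knob is at about (309.7,186.4). Next, the knob's position from each camera, with finger positions as a bias check.

```bash
python3 - <<'E'
from h import *
p=[0.56147172,0.07914375,-1.43729212];kt,ks=-.0794,-.197
print("scene tip pred",proj("scene",np.array([.559,-.0256,.2823]),ks),proj("scene",np.array([.559,-.0256,.2823]),0),"obs ~184.3")
def tri(r,x0): return least_squares(r,x0)
for kk in((kt,ks),(0,0)):
    f=tri(lambda P:np.r_[proj("top",P,kk[0])-[309.7,186.4],proj("scene",P,kk[1])-[265.3,163.7]],[.557,.114,.3]);print("both",f.x,f.fun)
    for z in(.297,.306,.315):
        print(z,tri(lambda q:proj("top",np.r_[q,z],kk[0])-[309.7,186.4],[.557,.114]).x,tri(lambda q:proj("scene",np.r_[q,z],kk[1])-[265.3,163.7],[.557,.114]).x)
E
```

```text
scene tip pred [185.61858234 180.5164516 ] [184.70543913 180.26273417] obs ~184.3
both [0.5554917  0.11645327 0.29964809] [-0.69446205 -0.07829517 -0.69320007 -0.00259509]
0.297 [0.55590812 0.11502075] [0.55035016 0.11817689]
0.306 [0.55403842 0.11565372] [0.56867633 0.11643911]
0.315 [0.55216872 0.11628669] [0.58700249 0.11470132]
both [0.55551647 0.1164878  0.29947979] [-0.70629182 -0.07994113 -0.70385708 -0.00161251]
0.297 [0.55589464 0.11504712] [0.55071531 0.11819555]
0.306 [0.55402508 0.11567981] [0.56903248 0.1164573 ]
0.315 [0.55215553 0.1163125 ] [0.58734965 0.11471906]
```

{"method": "send_rows", "body": {
  "increments": [
    [[161,-134,0],[0,0,0],-1],
    [[161,-134,0],[0,0,0],-1],
    [[161,-134,0],[0,0,0],-1],
    [[161,-134,0],[0,0,0],-1],
    [[161,-134,0],[0,0,0],-1],
    [[161,-134,0],[0,0,0],-1],
    [[161,-134,40],[0,0,0],-1],
    [[161,-134,65],[0,0,0],-1],
    [[161,-134,72],[0,0,0],-1],
    [[161,-134,72],[0,0,0],-1]
  ]
}}

```text
clock: 22.7
position: [0.5551, 0.1137, 0.3204]
tool_rot: [3.141, 0.001, 0.132]
force: [0.2, -0.3, 0.6]
grip_width: 0.0
finger_force: 0.0
```

{"method": "send_rows", "body": {
  "increments": [
    [[0,0,4],[0,0,0],-1],
    [[0,0,8],[0,0,0],-1],
    [[0,0,11],[0,0,0],-1],
    [[0,0,11],[0,0,0],-1]
  ]
}}

```text
clock: 23.1
position: [0.5554, 0.1147, 0.3092]
tool_rot: [3.142, 0.0, 0.133]
force: [0.3, -0.4, 0.1]
grip_width: 0.0001
finger_force: 0.0
```

```bash
python3 - <<'E'
from h import *
import cv2
t=grab_frame("top");g=grab_frame("scene");print(observe()["position"],observe()["force"])
a=cv2.resize(g[130:245,200:310],None,fx=5,fy=5,interpolation=cv2.INTER_CUBIC)
cv2.imwrite("pics/k1.png",a)
E
```

```text
[0.55549075 0.11475491 0.30947767] [0.43014358 0.23580827 0.20208522]
```

View pics/k1.png

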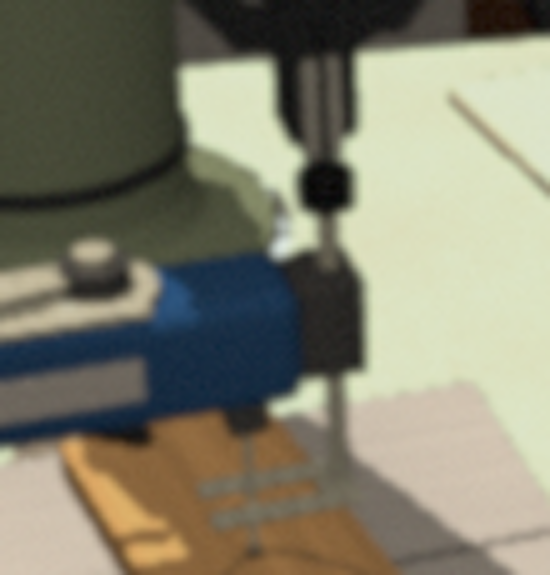

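The fingers are centred just above the knob (320 vs 325 px in the crop, about 2 mm). Pressing down gently.

{"method": "send_rows", "body": {
  "increments": [
    [[0,-1.5,2],[0,0,0],-1],
    [[0,-1.5,4],[0,0,0],-1],
    [[0,-1.5,6],[0,0,0],-1],
    [[0,-1.5,8],[0,0,0],-1],
    [[0,-1.5,10],[0,0,0],-1],
    [[0,-1.5,12],[0,0,0],-1],
    [[0,-1.5,12],[0,0,0],-1]
  ]
}}

```text
clock: 23.9
position: [0.5552, 0.1162, 0.297]
tool_rot: [-3.142, 0.0, 0.133]
force: [0.7, 1.2, -0.6]
grip_width: -0.0001
finger_force: 0.0
```

{"method": "send_rows", "body": {
  "increments": [
    [[0,0,1.5],[0,0,0],-1],
    [[0,0,3],[0,0,0],-1],
    [[0,0,4.5],[0,0,0],-1],
    [[0,0,6],[0,0,0],-1]
  ]
}}

```text
clock: 24.3
position: [0.5553, 0.1162, 0.2912]
tool_rot: [-3.142, -0.0, 0.133]
force: [-1.1, -0.3, 3.1]
grip_width: 0.0002
finger_force: 1.2
```

{"method": "send_rows", "body": {
  "increments": [
    [[0,0,1.5],[0,0,0],-1],
    [[0,0,3],[0,0,0],-1],
    [[0,0,4.5],[0,0,0],-1],
    [[0,0,6],[0,0,0],-1]
  ]
}}

```text
clock: 24.7
position: [0.5553, 0.1162, 0.2852]
tool_rot: [-3.142, -0.0, 0.133]
force: [-0.7, -0.2, 2.5]
grip_width: -0.0002
finger_force: 1.2
```

{"method": "send_rows", "body": {
  "increments": [
    [[0,0,1],[0,0,0],-1],
    [[0,0,2],[0,0,0],-1],
    [[0,0,3],[0,0,0],-1],
    [[0,0,4],[0,0,0],-1],
    [[0,0,4],[0,0,0],-1]
  ]
}}

```text
clock: 25.2
position: [0.5552, 0.1162, 0.2811]
tool_rot: [-3.142, 0.0, 0.133]
force: [-0.0, -0.0, 0.1]
grip_width: 0.0002
finger_force: 0.0
```

{"method": "send_rows", "body": {
  "increments": [
    [[0,0,0.5],[0,0,0],-1],
    [[0,0,1],[0,0,0],-1],
    [[0,0,1],[0,0,0],-1]
  ]
}}

```text
clock: 25.5
position: [0.5552, 0.1162, 0.2802]
tool_rot: [3.142, 0.0, 0.133]
force: [0.2, -0.4, 0.8]
grip_width: -0.0001
finger_force: 0.4
```

{"method": "send_rows", "body": {
  "increments": [
    [[0,0,0.4],[0,0,0],-1],
    [[0,0,0.8],[0,0,0],-1],
    [[0,0,1.2],[0,0,0],-1]
  ]
}}

```text
clock: 25.8
position: [0.5552, 0.1162, 0.2791]
tool_rot: [-3.142, 0.0, 0.133]
force: [-0.4, -0.4, 2.0]
grip_width: -0.0
finger_force: 1.2
```

{"method": "send_rows", "body": {
  "increments": [
    [[0,0,0.3],[0,0,0],-1],
    [[0,0,0.6],[0,0,0],-1],
    [[0,0,0.8],[0,0,0],-1]
  ]
}}

```text
clock: 26.1
position: [0.5552, 0.1162, 0.2783]
tool_rot: [-3.142, 0.0, 0.133]
force: [-0.8, -0.6, 2.1]
grip_width: 0.0001
finger_force: 1.2
```

{"method": "send_rows", "body": {
  "increments": [
    [[0,0,0.3],[0,0,0],-1],
    [[0,0,0.5],[0,0,0],-1],
    [[0,0,0.6],[0,0,0],-1]
  ]
}}

```text
clock: 26.4
position: [0.5553, 0.1163, 0.2781]
tool_rot: [3.142, -0.0, 0.133]
force: [-3.8, -1.6, 9.4]
grip_width: -0.0001
finger_force: 4.7
```

The force jumped to 9.4 N at z 0.278, exactly the height for the sole on the plank. Lifting off and checking.

{"method": "send_rows", "body": {
  "increments": [
    [[0,0,-5],[0,0,0],-1],
    [[0,0,-40],[0,0,0],-1],
    [[0,0,-90],[0,0,0],-1],
    [[-50,0,-120],[0,0,0],-1],
    [[-100,0,-120],[0,0,0],-1],
    [[-150,0,-120],[0,0,0],-1],
    [[-150,0,-120],[0,0,0],-1],
    [[-150,0,-120],[0,0,0],-1]
  ]
}}

```text
clock: 27.2
position: [0.406, 0.0961, 0.3986]
tool_rot: [3.141, -0.002, 0.133]
force: [0.5, -0.4, -0.2]
grip_width: 0.0
finger_force: 0.0
```

```bash
python3 f.py; python3 - <<'E'
from h import *
import cv2
t=grab_frame("top");g=grab_frame("scene")
cv2.imwrite("pics/end.png",np.hstack([cv2.resize(g[140:280,165:305],None,fx=4,fy=4,interpolation=cv2.INTER_CUBIC)[:450],cv2.resize(t[120:270,290:365],None,fx=3,fy=3)]))
o=cv2.imread("pics/top0.png");print(cv2.phaseCorrelate(*[x[205:255,310:360].mean(2).copy() for x in(o.astype(float),t.astype(float))]))
E
```

```text
[ 0.5   0.1  -0.18  0.01 -0.03 -0.01  0.  ] [0.4072 0.0965 0.3973] [ 187.36  183.39 3030.  ] 27.5
top 383.87573529411765 169.9029411764706 1360.0
((-1.5251200559042246, -0.8663833944490023), 0.3961350312653438)
```

View pics/end.png

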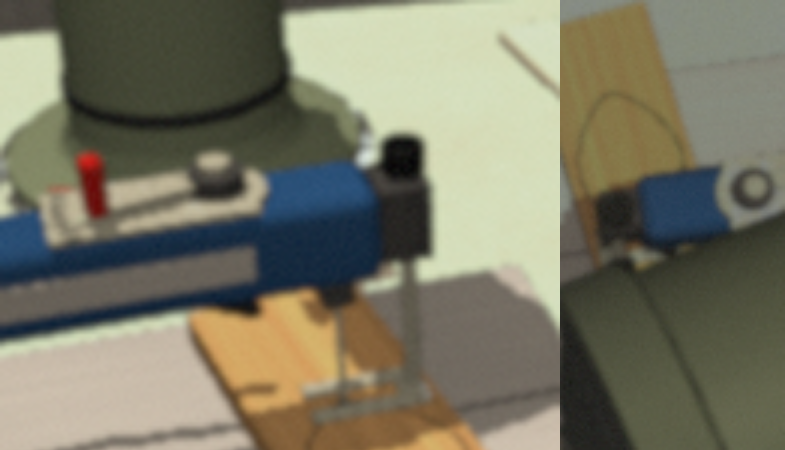

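The foot lies on the plank with the knob low, at (400,155) in the crop. The lever is unchanged at row 169.9 (notch 5), and nothing is being touched.

```bash
python3 -c "
from workcell import *
print(job_done())"
```

```text
the job is handed in; nothing more can be done
None
```

The blade is tensioned to notch 5 in three single clicks from notch 2, the hold-down foot rests on the plank, and the job is handed in at about 28 s of the 72 s allowed; no verdict came back, and the top view was partly hidden at the end, so the plank's position was judged from the scene picture alone.

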